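# Switch on the sprout grow station

## Robot

A 7-joint arm with a two-finger parallel gripper is mounted at the origin on the work surface. World frame = base frame: x ahead of the robot, y to its left, z up, the work surface at z = 0. Lengths are in m, angles in rad, forces in N, time in s.
With the tool pointing down it reaches from about 0.425 to 0.875 m from the base axis. Payload 4.7 kg.
Tool frame: the origin (TCP) lies between the finger pads; the fingertips stand 14 mm ahead of it and the grasp point (between the pads) lies 5 mm behind it; z points along the fingers, y is the line along which they close (so a half turn about z gives the same grasp; the last joint's range is limited). The gripper opens to 87 mm and grips with 3 to 60 N. Pads are 19 mm wide; open, the fingers measure 117 mm over their backs; the gripper's body (75 mm by 190 mm) begins 51 mm behind the grasp point.
Start: joints at [0.014, 0.321, -0.07, 1.45, 0.023, 1.371, -0.057], TCP at [0.65, -0, 0.237] pointing down, gripper open.
Joint ranges: [-2.86, 2.86], [-0.3, 2.09], [-1.38, 1.24], [0.06, 2.45], [-1.56, 4.7], [0.09, 2.05], [-2.69, 2.69]. Speed limits (rad/s): [2.57, 2.57, 3.14, 3.14, 3.14, 3.14, 3.14].

## Interface

Orientations are given as a rotation vector (axis times angle).
In Python, from bench import ctrl gives the robot as it stands.
- The arm moves only by the shell command python3 -m inch 'ROWS' [OPENING] [FORCE]. ROWS is JSON, a list of rows, each a list of 6 numbers: the shift along the world's x, y, z in mm, then the turn, a rotation vector about the world's x, y, z in degrees. In form: [[tx, ty, tz, rx, ry, rz], ...]. A call has 1 to 20 rows; each row is the pose to reach, as a shift and turn from the pose commanded when the call began; what a row does not reach only later rows make up. A row lasts 1/8 s, in which the tool goes at most 62.5 mm and 10.7 degrees, less where a joint would pass 70% of its speed; a pose out of reach is approached as far as the arm can. A call with a gripper value outside its range is refused whole. OPENING is the finger opening in mm, from 0 to 87, set as the call begins (- or left out, the last holds). The fingers move at their own pace and stop on an object; FORCE is the grip in N (left out, the last holds). Time passes only in rows, so rows that repeat a pose let the fingers close. It gives the time, the measured TCP pose, the force, the opening and the grip force at its end, in the units of the state.
- ctrl.get_state(): the state, without advancing time (a new reading comes with each control period).
- ctrl.get_image(name): name is "scene" or "side" or "wrist"; returns (picture, depth): 384x512x3 uint8, red, green, blue; 384x512 float32, m along the optical axis (not along the pixel's ray), 0 where there is no reading.
- ctrl.camera_params(name): a dict with "mtx" (3x3 intrinsics, pixels), "dist_coeffs" ([k1, k2, p1, p2, k3] as OpenCV has them; the pictures are not rectified), "T" (4x4, takes a point from camera to world coordinates). Camera axes: x right, y down, z forward; pixel columns grow to the right and rows downward; lengths in m; the calibration is good to about 2 mm. A picture is of the moment at which its call begins: read the wrist's pose just before it. camera_params takes no time and is no camera call; for the wrist camera it gives the pose at the moment of the call.
- ctrl.close_job(): hands the job in; it is judged then, once.
The state is a dict: "time": time; "joint_positions": joint angles; "qd": joint speeds; "joint_torque": joint torques, N m; "position": TCP position; "tool_rot": TCP orientation; "ft_force": force on the tool from outside, world axes, zero at the start; "torque": the same for the moment, N m; "grip_width": opening from 0.0 (shut) to 1.0 (fully open); "grip_force": force on a finger pad.
Only numpy, scipy, OpenCV 4.12 (cv2) and the standard library are available. Lean on these libraries where they do the work, as an engineer would, in place of code of your own. Each camera call takes 0.05 s, during which the arm holds its last target. There are 200 camera calls.

## Task

Start the sprouts' grow station with the three grey switch units on the bench, pressing from above with the closed fingertips in this order: first press down the raised, ribbed end of the white rocker until it has tipped fully over, then push the square key fully in so that it stays in, and last press the round start button fully down, keep it down for a moment (half a second) and let it come back up. Only press: leave the units standing where they are, do not lift or shove them, and leave the sprout punnet, beaker, jar and stopper undisturbed.

Things in the scene. Friction and masses are not known exactly. Their poses are not given: they have to be found in the camera images.
- rocker_unit: Power switch unit: loose grey box 96 x 60 x 34 mm (own x, y, z), 0.55-1 kg, any yaw, with a white rocker like a big light switch. Origin: centre of underside. The paddle, 72 mm long (along x), 34 wide, 6 thick, pivots about the unit's y axis 46 mm above the underside. At the start its +x end, with three small grey cross ribs, is up by 10 degrees (edge 55 mm above the bench).
- rocker_press (a point): Point on the top face of the rocker paddle, 26 mm from the pivot towards the ribbed (+x) end; a good place to press. It moves with the paddle: about 53 mm above the bench when off, about 44 mm when fully on. Nothing of the box beneath stands higher than 34 mm.
- rocker (a joint): Rocker angle, rad: 0 = off (ribbed end up), 0.35 = fully on (ribbed end down, hard stop). It may start at up to 0.06. It stays where it is left; friction 0.06 N m, that is 2 to 5 N on the ribbed half depending on where it is pressed.
- key_unit: Lamp switch unit: grey plastic box 70 x 70 x 34 mm, any yaw, with one square white key, 34 x 34 mm, in the middle of its top. Origin: centre of its underside. Loose, 0.55 to 1 kg.
- key_top (a point): Centre of the square key's flat top: 50 mm above the bench when out, 42 mm when fully in. It moves with the key.
- key (a joint): Travel of the square key, m: 0 = out, 0.008 = fully in (hard stop). Friction-held at about 3 N: it stays in where it is pushed to.
- start_unit: Pump switch unit: grey plastic box 70 x 70 x 34 mm, any yaw, with one round white button, 36 mm in diameter, in the middle of its top. Origin: centre of its underside. Loose, 0.55 to 1 kg.
- start_top (a point): Centre of the round button's flat top: 50 mm above the bench when out, 43 mm when fully down. It moves with the button.
- start (a joint): Travel of the round button, m: 0 = out, 0.007 = fully down (hard stop). Sprung: 1.5 N at first, 5 N fully down; it comes back up when released.
- punnet: Bystander, loose: white square punnet 90 x 90 x 50 mm with pea sprouts to about 120 mm height. Origin: centre of its underside.
- beaker: Bystander, loose: glass beaker 68 mm in diameter, 80 mm high. Origin: centre of its underside.
- jar: Bystander, loose: small brown glass jar with black cap, 36 mm in diameter, 42 mm high, standing between two of the units. Origin: centre of its underside.
- stopper: Bystander, loose: cork stopper, 38 mm in diameter, 30 mm high, standing between two of the units. Origin: centre of its underside.
Mind the look-alikes: they are no part of the job. Leave any blue or brown look-alike of the start_unit alone.

How it is judged:
By the outcome, as a careful person would: the job done as asked, in the order asked, and still so for the second after the job is handed in, with the robot touching nothing.
It also fails if it takes over 48 s, if anything falls off the work surface, if the arm or the gripper's body presses on something with over 40 N, if the wrist force passes 120 N, or if a joint passes its speed limit or range.

## Working session

There is one attempt and no reset: what is moved stays moved. The work goes in short steps, Python scripts to look and compute and a shell command to move; the robot and the scene stay as the last step left them, time stands still between calls to the robot, and variables do not carry over. Pictures are saved under pics/ and viewed, at most 10 in all, crops included, and the job is handed in when it is done.

```bash
mkdir -p pics; cat > h.py <<'E'
import numpy as np, cv2
from bench import ctrl
def snap(n,tag):
    p=ctrl.camera_params(n); im,d=ctrl.get_image(n)
    cv2.imwrite(f'pics/{tag}.png',im[:,:,::-1]); np.savez(f'pics/{tag}.npz',im=im,d=d,mtx=p['mtx'],dist=p['dist_coeffs'],T=p['T'])
def load(tag): return dict(np.load(f'pics/{tag}.npz'))
def plane(s,uv,z):
    uv=np.array(uv,float).reshape(-1,1,2); n=cv2.undistortPoints(uv,s['mtx'],s['dist']).reshape(-1,2)
    r=np.c_[n,np.ones(len(n))]@s['T'][:3,:3].T; o=s['T'][:3,3]
    return o+r*((z-o[2])/r[:,2])[:,None]
def cloud(s):
    h,w=s['d'].shape; u,v=np.meshgrid(np.arange(w),np.arange(h))
    n=cv2.undistortPoints(np.stack([u,v],-1).reshape(-1,1,2).astype(float),s['mtx'],s['dist']).reshape(-1,2)
    P=np.c_[n,np.ones(len(n))]*s['d'].reshape(-1,1)
    return (P@s['T'][:3,:3].T+s['T'][:3,3]).reshape(h,w,3)
E
python3 - <<'E'
from h import *
for n in('scene','side','wrist'): snap(n,n+'0')
a=[cv2.imread(f'pics/{n}0.png') for n in('scene','side')]
cv2.imwrite('pics/two.png',cv2.resize(np.hstack(a),(800,300)))
for n in('scene','side','wrist'): print(n,load(n+'0')['T'].round(2).tolist())
s=ctrl.get_state(); print(s['time'],s['position'],s['tool_rot'],s['ft_force'])
E
```

```text
scene [[0.77, 0.47, -0.43, 1.07], [0.64, -0.58, 0.5, -0.66], [-0.01, -0.66, -0.75, 1.08], [0.0, 0.0, 0.0, 1.0]]
side [[0.99, -0.11, 0.09, 0.39], [-0.14, -0.72, 0.68, -0.67], [-0.01, -0.68, -0.73, 0.77], [0.0, 0.0, 0.0, 1.0]]
wrist [[1.0, 0.0, -0.0, 0.65], [0.0, -0.96, -0.28, 0.08], [-0.0, 0.28, -0.96, 0.38], [0.0, 0.0, 0.0, 1.0]]
0.15 [ 6.49607973e-01 -6.39447469e-05  2.35701862e-01] [-2.22074814e+00 -2.22071587e+00  1.70995630e-03] [ 0.51121632 -0.41634374  0.0482778 ]
```

View pics/scene0.png

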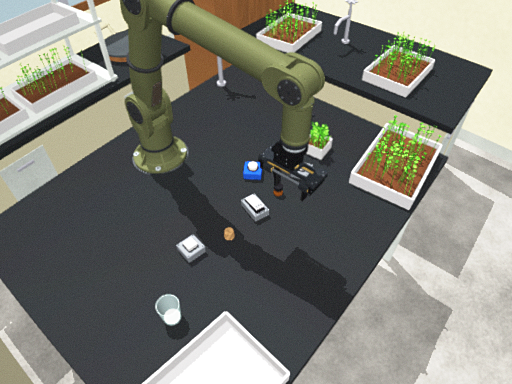

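View pics/side0.png

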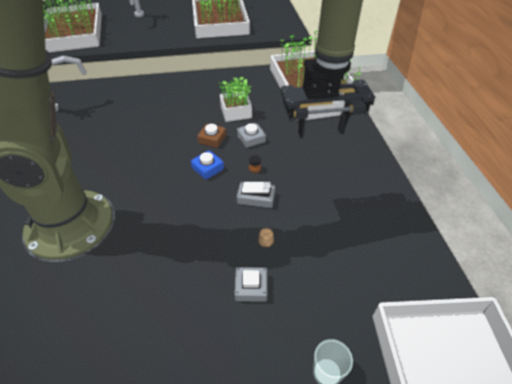

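The side view shows the square key unit at (251,284), the rocker at (256,194) and the grey start unit at (251,134). The brown and blue look-alikes are at (211,133) and (207,164), the jar at (255,163), the stopper at (266,238), the beaker at (332,362) and the punnet at (236,100).

```bash
python3 - <<'E'
from h import *
s=load('side0'); im=s['im'].astype(int); C=cloud(s)
for nm,(u,v),z,zb in(('key',(251,281),.05,.034),('rock',(256,188),.048,.034),('start',(251,129),.05,.034)):
    m=np.zeros(im.shape[:2],np.uint8); w=slice(v-22,v+23),slice(u-24,u+25)
    m[w]=((im[w].min(2)>200)*255)
    n,l,st,c=cv2.connectedComponentsWithStats(m); 
    k=1+np.argmax(st[1:,4]); print(nm,'white',st[k],c[k].round(1),plane(s,c[k],z).round(4), 'depth',np.median(C[l==k],0).round(4))
    g=C[w]; r=(g[...,2]>.026)&(g[...,2]<.07)
    q=g[r][:,:2]; 
    mm=cv2.minAreaRect((q*1000).astype(np.float32)); print('  box',len(q),mm,np.percentile(g[r][:,2],[5,50,95]).round(3))
for nm,(u,v),z in(('jar',(255,160),.042),('stop',(266,234),.03),('brown',(211,129),.05),('blue',(207,159),.05)):
    print(nm,plane(s,(u,v),z).round(3))
b=np.hstack([cv2.resize(s['im'][110:210,190:310],(480,400),interpolation=2),cv2.resize(s['im'][225:325,205:285],(320,400),interpolation=2)])
cv2.imwrite('pics/crop.png',b[:,:,::-1])
E
```

```text
key white [243 270  16  15 235] [250.5 277. ] [[ 0.4457 -0.2558  0.05  ]] depth [ 0.4456 -0.2551  0.049 ]
  box 918 ((447.27984619140625, -254.77723693847656), (71.6090087890625, 70.003173828125), 80.409423828125) [0.03  0.034 0.05 ]
rock white [242 182  28  10 250] [255.3 186.6] [[0.4969 0.0129 0.048 ]] depth [0.4967 0.0131 0.0481]
  box 641 ((499.2252502441406, 12.546733856201172), (62.19182586669922, 95.93357849121094), 71.87969970703125) [0.03  0.035 0.053]
start white [245 124  12   8  73] [250.8 127.3] [[0.5212 0.2667 0.05  ]] depth [0.5211 0.2676 0.0489]
  box 472 ((514.7000122070312, 325.840087890625), (82.10417938232422, 183.00680541992188), 14.962514877319336) [0.028 0.035 0.05 ]
jar [[0.513 0.124 0.042]]
stop [[ 0.501 -0.132  0.03 ]]
brown [[0.397 0.277 0.05 ]]
blue [[0.376 0.14  0.05 ]]
```

View pics/crop.png

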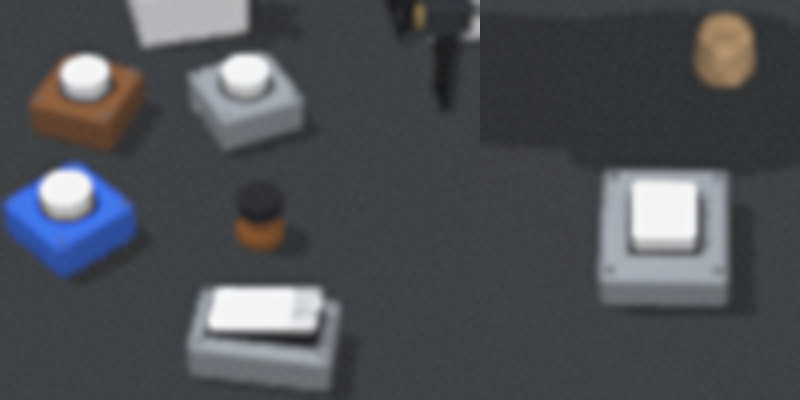

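View pics/wrist0.png

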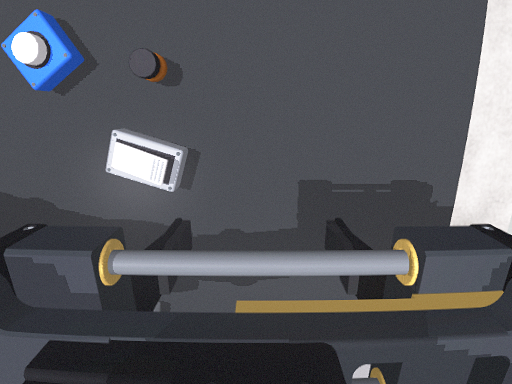

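The wrist view shows the rocker at about (147,160), with its ribs at the right (+x) end, near (160,165). The blue unit is at (40,50) and the jar at (148,65).

```bash
python3 - <<'E'
from h import *
s=load('wrist0'); C=cloud(s)
w=slice(115,205),slice(90,200); g=C[w]; r=(g[...,2]>.026)&(g[...,2]<.07)
print('wrist box',cv2.minAreaRect((g[r][:,:2]*1000).astype(np.float32)))
p=(g[...,2]>.041)&(g[...,2]<.07)
print('paddle',cv2.minAreaRect((g[p][:,:2]*1000).astype(np.float32)),np.percentile(g[p][:,2],[2,98]))
A=np.c_[g[p][:,:2],np.ones(p.sum())]; k=np.linalg.lstsq(A,g[p][:,2],rcond=None)[0]; print('slope deg',np.degrees(np.arctan(np.hypot(*k[:2]))),np.degrees(np.arctan2(k[1],k[0])))
a=np.radians(-18.1)
print('press', np.array([499.2,12.6])+26*np.array([np.cos(a),np.sin(a)]))
s=load('side0'); C=cloud(s); w=slice(105,150),slice(232,272); g=C[w]; r=(g[...,2]>.026)&(g[...,2]<.06)&(g[...,1]<.33)
print('start box',cv2.minAreaRect((g[r][:,:2]*1000).astype(np.float32)))
w=slice(70,122),slice(215,256); g=C[w]; r=(g[...,2]>.03)&(g[...,1]>.325); print('punnet',g[r].min(0),g[r].max(0))
E
```

```text
wrist box ((498.54510498046875, 13.526500701904297), (60.789894104003906, 95.15323638916016), 72.47477722167969)
paddle ((497.4390563964844, 13.964988708496094), (34.742916107177734, 72.49737548828125), 71.57450866699219) [0.04292776 0.05574378]
slope deg 9.792886167947264 -22.557318117508125
press [523.91340902   4.52241283]
start box ((524.1030883789062, 269.0494079589844), (70.34268951416016, 68.54979705810547), 17.2729549407959)
punnet [0.44340056 0.37728429 0.03024675] [0.54203617 0.47712925 0.12209906]
```

```bash
python3 -m inch '[[-60,2,-40,0,0,10],[-127,5,-90,0,0,20],[-127,5,-120,0,0,30],[-127,5,-140,0,0,40],[-127,5,-140,0,0,50],[-127,5,-140,0,0,60],[-127,5,-140,0,0,70],[-127,5,-148,0,0,72],[-127,5,-148,0,0,72],[-127,5,-148,0,0,72]]' 0 20; python3 - <<'E'
from h import *
snap('side','side1'); s=load('side1'); cv2.imwrite('pics/s1.png',cv2.resize(s['im'][100:250,160:360],(800,600),interpolation=2)[:,:,::-1])
st=ctrl.get_state(); print(st['position'],st['ft_force'],st['tool_rot'])
E
```

```text
time: 1.4
position: [0.5229, 0.005, 0.0883]
tool_rot: [-0.494, -3.102, 0.0]
ft_force: [0.4, 0.9, 0.4]
grip_width: 0.021
grip_force: 0.0
[0.52299644 0.00500782 0.08851253] [ 0.18233284 -0.00568263  0.41252844] [-4.93356741e-01 -3.10251635e+00 -1.40660311e-04]
```

View pics/s1.png

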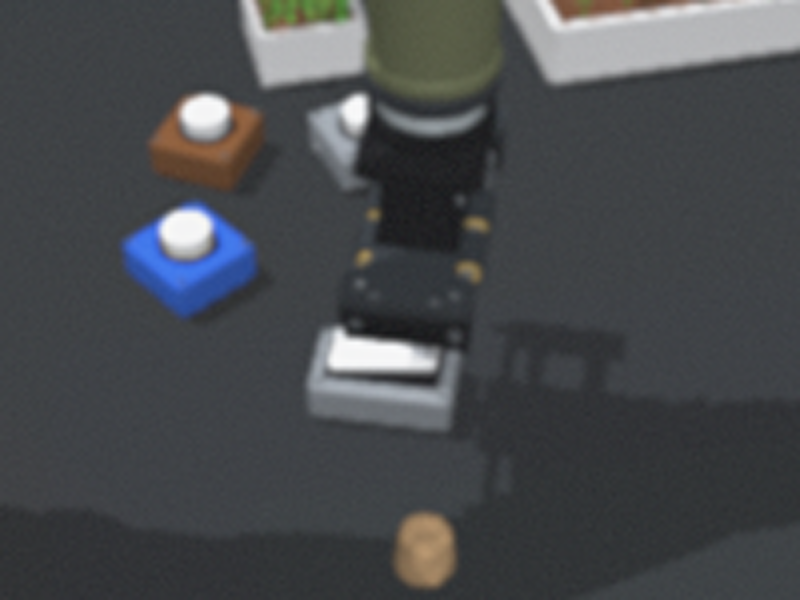

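The closed fingers are above the ribbed half of the rocker (about (410,340) in the crop), lined up across the paddle. Next I press down gently.

```bash
python3 -m inch '[[0,0,-10,0,0,0],[0,0,-17,0,0,0],[0,0,-20,0,0,0],[0,0,-23,0,0,0],[0,0,-26,0,0,0],[0,0,-28,0,0,0],[0,0,-29,0,0,0],[0,0,-29,0,0,0]]'
```

```text
time: 2.45
position: [0.5236, 0.0048, 0.0601]
tool_rot: [0.491, 3.102, -0.0]
ft_force: [0.1, -1.6, 5.7]
grip_width: 0.004
grip_force: 2.4
```

```bash
python3 -m inch '[[0,0,-1,0,0,0],[0,0,-2,0,0,0],[0,0,-2,0,0,0]]'
```

```text
time: 2.82
position: [0.5237, 0.0047, 0.0597]
tool_rot: [0.492, 3.102, -0.001]
ft_force: [-4.4, -0.6, 15.8]
grip_width: 0.005
grip_force: 7.4
```

```bash
python3 -m inch '[[0,0,20,0,0,0],[0,0,50,0,0,0],[-15,-50,60,0,0,0],[-30,-105,60,0,0,0],[-46,-160,60,0,0,0],[-62,-212,60,0,0,0],[-76,-260,45,0,0,0],[-76,-260,31,0,0,0],[-76,-260,31,0,0,0],[-76,-260,31,0,0,0]]'; python3 - <<'E'
from h import *
snap('side','side2'); s=load('side2'); C=cloud(s)
cv2.imwrite('pics/s2.png',cv2.resize(np.vstack([s['im'][170:320,190:340]]),(600,600),interpolation=2)[:,:,::-1])
w=slice(172,212),slice(230,282); g=C[w]; r=(g[...,2]>.026)&(g[...,2]<.07)
print('box',cv2.minAreaRect((g[r][:,:2]*1000).astype(np.float32)))
p=g[(g[...,2]>.041)&(g[...,2]<.07)]
k=np.linalg.lstsq(np.c_[p[:,:2],np.ones(len(p))],p[:,2],rcond=None)[0]; print('slope deg',np.degrees(np.arctan(np.hypot(*k[:2]))),np.degrees(np.arctan2(k[1],k[0])))
E
```

```text
time: 4.08
position: [0.4478, -0.2533, 0.0887]
tool_rot: [0.487, 3.103, 0.001]
ft_force: [-0.5, -0.8, 0.3]
grip_width: 0.002
grip_force: 0.0
box ((545.138916015625, 3.3567276000976562), (43.79794692993164, 2.915274143218994), 79.76941680908203)
slope deg 0.0 0.0
```

View pics/s2.png

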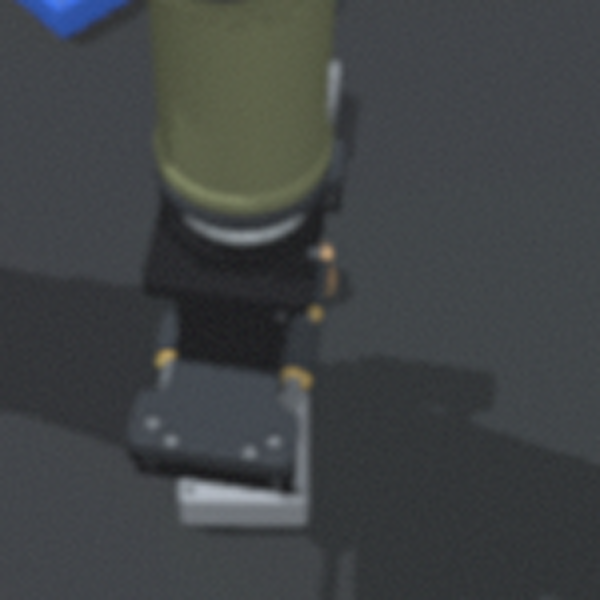

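The arm hides the rocker in this view, so I check it with the scene camera and the wrist camera.

```bash
python3 - <<'E'
from h import *
for n,w in(('scene',(slice(180,232),slice(228,285))),('wrist',None)):
    snap(n,n+'2'); s=load(n+'2'); C=cloud(s); g=C[w] if w else C
    m=(abs(g[...,0]-.4985)<.07)&(abs(g[...,1]-.0135)<.06)
    r=m&(g[...,2]>.026)&(g[...,2]<.07)
    if r.sum()<20: print(n,'no');continue
    print(n,'box',cv2.minAreaRect((g[r][:,:2]*1000).astype(np.float32)))
    p=g[m&(g[...,2]>.0405)&(g[...,2]<.07)]
    k=np.linalg.lstsq(np.c_[p[:,:2],np.ones(len(p))],p[:,2],rcond=None)[0]; print('slope deg',len(p),np.degrees(np.arctan(np.hypot(*k[:2]))),np.degrees(np.arctan2(k[1],k[0])))
s=load('scene2'); C=cloud(s)
a=[cv2.resize(load(t)['im'][180:232,228:285],(380,347),interpolation=2) for t in('scene0','scene2')]
cv2.imwrite('pics/rk.png',np.hstack(a)[:,:,::-1])
r=(abs(C[...,0]-.4465)<.045)&(abs(C[...,1]+.255)<.045)&(C[...,2]>.026)&(C[...,2]<.038); print(r.sum(), r.sum()>9 and cv2.minAreaRect((C[r][:,:2]*1000).astype(np.float32)))
E
```

```text
scene box ((499.772705078125, 13.08575439453125), (61.73596954345703, 96.65339660644531), 70.08917236328125)
slope deg 173 9.298147683295173 160.84782702859007
wrist no
258 ((446.482421875, -255.88832092285156), (69.8885498046875, 73.78229522705078), 80.46586608886719)
```

View pics/rk.png

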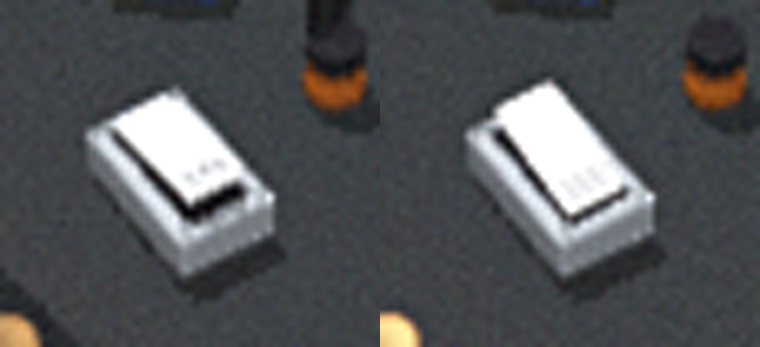

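The rocker is tipped over: the ribbed end is down in the right-hand panel, the slope has reversed to about 9–10°, and the box hasn't moved. Now the key.

```bash
python3 -m inch '[[0,0,-12,0,0,0],[0,0,-22,0,0,0],[0,0,-25,0,0,0],[0,0,-28,0,0,0],[0,0,-31,0,0,0],[0,0,-33,0,0,0],[0,0,-34,0,0,0],[0,0,-35,0,0,0],[0,0,-35,0,0,0]]'
```

```text
time: 5.35
position: [0.4469, -0.2549, 0.0562]
tool_rot: [-0.492, -3.102, -0.001]
ft_force: [-7.8, 5.6, 20.6]
grip_width: 0.006
grip_force: 10.8
```

```bash
python3 -m inch '[[0,0,20,0,0,0],[0,0,60,0,0,0],[8,50,90,0,0,-10],[16,105,90,0,0,-20],[24,160,90,0,0,-30],[32,215,90,0,0,-40],[40,270,90,0,0,-50],[48,325,90,0,0,-60],[56,380,90,0,0,-70],[64,435,90,0,0,-72],[71,485,90,0,0,-72],[76,523,75,0,0,-72],[76,523,45,0,0,-72],[76,523,40,0,0,-72],[76,523,40,0,0,-72]]'; python3 - <<'E'
from h import *
snap('side','side3'); snap('scene','scene3'); s=load('side3'); C=cloud(s)
def rg(nm,c,h,z0,z1,C=C):
    r=(abs(C[...,0]-c[0])<h)&(abs(C[...,1]-c[1])<h)&(C[...,2]>z0)&(C[...,2]<z1)
    print(nm,r.sum(),C[r][:,2].mean().round(4) if r.sum() else '',cv2.minAreaRect((C[r][:,:2]*1000).astype(np.float32)) if r.sum()>9 else '')
rg('keytop',(.4465,-.255),.012,.03,.07); rg('keybox',(.4465,-.255),.055,.026,.07); rg('rockbox',(.4985,.0135),.058,.026,.07); rg('startbox',(.5225,.268),.045,.026,.06)
C0=cloud(load('side0')); rg('keytop0',(.4465,-.255),.012,.03,.07,C0)
cv2.imwrite('pics/s3.png',cv2.resize(s['im'][70:310,180:340],(533,800)[:1]+(800,),interpolation=2)[:600,:,::-1])
st=ctrl.get_state();print(st['position'])
C=cloud(load('scene3')); rg('start scene',(.5225,.268),.045,.026,.04,C)
E
```

```text
time: 7.22
position: [0.5234, 0.2672, 0.0936]
tool_rot: [2.223, 2.22, -0.0]
ft_force: [0.0, -0.7, -0.8]
grip_width: 0.006
grip_force: 0.0
keytop 106 0.0412 ((446.5657043457031, -254.97140502929688), (23.86309242248535, 23.803979873657227), 89.52140045166016)
keybox 913 0.0347 ((447.2424621582031, -254.82675170898438), (70.98347473144531, 69.99894714355469), 80.32756805419922)
rockbox 639 0.0394 ((499.2094421386719, 12.729061126708984), (63.71029281616211, 96.02017974853516), 73.08815002441406)
startbox 336 0.0365 ((523.8373413085938, 270.0743408203125), (70.46453857421875, 72.03729248046875), 16.40549659729004)
keytop0 106 0.0493 ((446.53717041015625, -254.84027099609375), (23.659826278686523, 23.63658905029297), 0.19516105949878693)
[0.52409777 0.26758482 0.09484628]
start scene 190 0.0346 ((523.8198852539062, 271.02471923828125), (71.01881408691406, 75.23211669921875), 14.369183540344238)
```

View pics/s3.png

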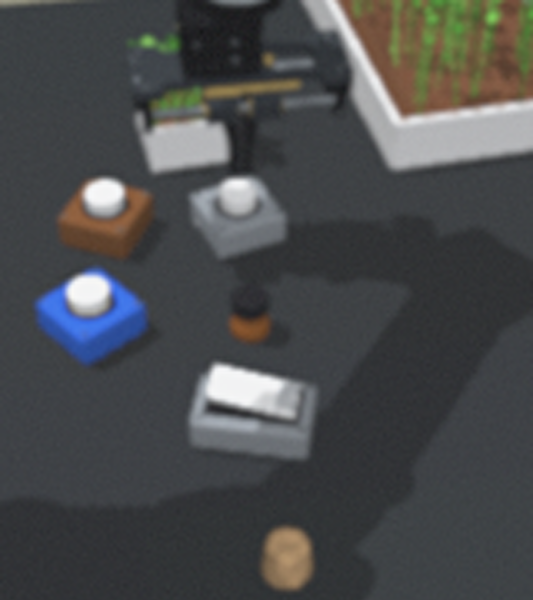

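The key is in: its top is 8 mm lower, and its box hasn't moved. The fingers are above the round button of the grey unit, near (238,190).

```bash
python3 -m inch '[[0,1,-14,0,0,0],[0,1,-28,0,0,0],[0,1,-32,0,0,0],[0,1,-35,0,0,0],[0,1,-37,0,0,0],[0,1,-38,0,0,0],[0,1,-39,0,0,0],[0,1,-39,0,0,0],[0,1,-39,0,0,0]]'
```

```text
time: 8.45
position: [0.5226, 0.2686, 0.0572]
tool_rot: [2.221, 2.221, -0.003]
ft_force: [-8.3, -5.2, 19.0]
grip_width: 0.004
grip_force: 9.3
```

```bash
python3 -m inch '[[0,0,-1,0,0,0],[0,0,-1,0,0,0],[0,0,-1,0,0,0],[0,0,-1,0,0,0],[0,0,-1,0,0,0],[0,0,-1,0,0,0],[0,0,-1,0,0,0]]'; python3 -m inch '[[0,0,6,0,0,0],[0,0,20,0,0,0],[0,0,60,0,0,0],[0,0,110,0,0,0],[20,-50,130,0,0,0],[40,-100,130,0,0,0],[40,-100,130,0,0,0],[40,-100,130,0,0,0]]'; python3 - <<'E'
from h import *
snap('side','side4'); C=cloud(load('side4')); C0=cloud(load('side0'))
for nm,c,h,z0,z1 in(('keytop',(.4465,-.255),.012,.03,.07),('keybox',(.4465,-.255),.055,.026,.07),('rock',(.4985,.0135),.058,.026,.07),('start',(.5235,.269),.05,.026,.07),('starttop',(.522,.268),.011,.037,.07),('jar',(.513,.124),.03,.02,.06),('stopper',(.5,-.13),.03,.015,.05)):
  for D in(C0,C):
    r=(abs(D[...,0]-c[0])<h)&(abs(D[...,1]-c[1])<h)&(D[...,2]>z0)&(D[...,2]<z1)
    print(nm,r.sum(),D[r].mean(0).round(4),cv2.minAreaRect((D[r][:,:2]*1000).astype(np.float32))[0] if r.sum()>9 else '')
E
```

```text
time: 9.32
position: [0.5226, 0.2686, 0.0571]
tool_rot: [2.221, 2.22, -0.003]
ft_force: [-8.9, -6.0, 24.8]
grip_width: 0.004
grip_force: 11.9
time: 10.32
position: [0.5629, 0.1694, 0.1836]
tool_rot: [-2.221, -2.221, -0.001]
ft_force: [0.5, 0.6, 1.0]
grip_width: 0.006
grip_force: 0.0
keytop 106 [ 0.4465 -0.255   0.0493] (446.53717041015625, -254.84027099609375)
keytop 106 [ 0.4466 -0.2552  0.041 ] (446.656005859375, -254.96385192871094)
keybox 918 [ 0.4464 -0.2604  0.0368] (447.27984619140625, -254.77723693847656)
keybox 919 [ 0.4466 -0.259   0.0346] (447.3367614746094, -254.52957153320312)
rock 641 [0.4993 0.0046 0.0396] (499.2252502441406, 12.546733856201172)
rock 640 [0.4978 0.0049 0.0394] (499.3678894042969, 12.983211517333984)
start 332 [0.5221 0.2616 0.0369] (524.1030883789062, 269.0494079589844)
start 338 [0.5221 0.2612 0.0367] (523.3869018554688, 270.6040954589844)
starttop 34 [0.5203 0.2657 0.0486] (522.0078735351562, 267.7721252441406)
starttop 41 [0.5213 0.2662 0.0484] (522.0706176757812, 268.16387939453125)
jar 117 [0.5135 0.1271 0.037 ] (513.9411010742188, 130.47401428222656)
jar 118 [0.5135 0.1271 0.0371] (514.118896484375, 131.5923309326172)
stopper 157 [ 0.5026 -0.1327  0.0264] (503.3210754394531, -129.91220092773438)
stopper 156 [ 0.5025 -0.1325  0.0266] (503.3039855957031, -130.35626220703125)
```

View pics/side4.png

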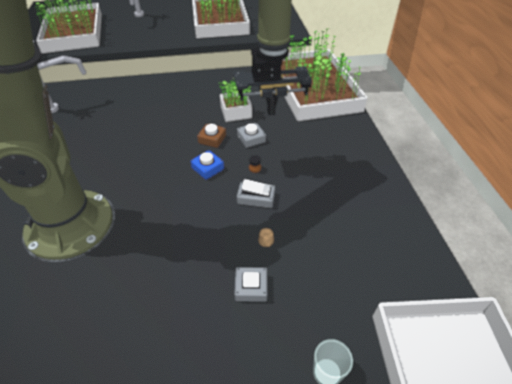

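The rocker at (256,190) is tipped over, the key at (251,281) is in, and the start button at (251,130) is back up. The units and bystanders are where they were, and the arm is clear of everything.

```bash
python3 -c "from bench import ctrl; print(ctrl.close_job())"
```

```text
the job is handed in; nothing more can be done
None
```

I pressed the rocker fully over, then the key fully in, then held the start button down for over half a second and let it come back up; the units and bystanders did not visibly move, and I handed the job in at about 10 s of the 48 s allowed.

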